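# Rack two weighted bars heavy end down

## Robot

A 6-joint arm with a two-finger parallel gripper is mounted at the origin on the work surface. World frame = base frame: x ahead of the robot, y to its left, z up, the work surface at z = 0. Lengths are in m, angles in rad, forces in N, time in s.
With the tool pointing down it reaches from about 0.275 to 0.975 m from the base axis. Payload 8.4 kg.
Tool frame: the origin (TCP) lies on the centre line of the jaws, within the pads' length; the fingertips stand 11 mm ahead of it and the grasp point (between the pads) lies 8 mm behind it (r.tip_reach is the distance from the TCP to the fingertips, in m); z points along the fingers, y is the line along which they close (so a half turn about z gives the same grasp; the last joint's range is limited). The gripper opens to 92 mm and grips with 3 to 60 N. Pads are 20 mm wide; open, the fingers measure 128 mm over their backs; the gripper's body (75 mm by 189 mm) begins 69 mm behind the grasp point.
Start: joints at [-1.335, 0.353, 1.633, -0, 1.155, -0.002], TCP at [0.147, -0.607, 0.226] pointing down, gripper open.
Joint ranges: [-2.63, 2.63], [-0.92, 2.1], [0.06, 2.66], [-1.3, 4.44], [0, 2.69], [-3.02, 3.02]. Speed limits (rad/s): [2.22, 2.22, 2.79, 3.14, 3.14, 3.14].

## Interface

Orientations are given as a 3x3 rotation matrix whose columns are the frame's x, y, z axes.
In Python, from cell import r, imaging, monitor gives the robot as it stands (r), with the cameras (imaging) and the readings (monitor).
- The arm moves only by the tool jog_arm, called as name(argument=value, ...), one argument or row to a line, values as JSON. Schema: {"type":"object","properties":{"offsets":{"type":"array","items":{"type":"object","properties":{"finger_gap":{"type":"number"},"dx":{"type":"number"},"dy":{"type":"number"},"dz":{"type":"number"},"turn":{"type":"number"}},"additionalProperties":false,"required":["finger_gap"]},"minItems":1,"maxItems":12},"squeeze":{"type":"number"},"only":{"type":"string"},"quiet":{"type":"boolean"},"lines":{"type":"string"}},"required":["offsets"],"additionalProperties":false}. offsets is a list of rows, 1 to 12 of them, each an object with the fields finger_gap (the finger opening in m), dx, dy, dz (the shift in fractions of the full range, 1 being 0.8 m), turn (a turn about the tool's z in fractions of the full range, 1 being pi rad); a field left out counts as zero (the opening has to be given); each row is the pose to reach, as a shift and turn from the pose commanded when the call began, along the tool's axes at that moment; what a row does not reach only later rows make up. A row lasts 1/12 s, in which the tool goes at most 0.0417 m and 0.125 rad, less where a joint would pass 70% of its speed; a pose out of reach is approached as far as the arm can. The fingers move at their own pace and stop on an object; squeeze is the grip in N (left out, the last holds). Time passes only in rows, so rows that do not move let the fingers close. The tool returns the time, the measured TCP pose, the force, the opening and the grip force at its end. only (a regular expression) keeps the lines of the reply that match it, lines (a string "A,B") keeps lines A to B, and quiet returns only ok. No shift or turn number may pass 1 either way. Input that does not fit is refused with a message, and nothing moves.
- monitor.state(): the state, without advancing time (a new reading comes with each control period).
- imaging.camera(name): name is "scene" or "top" or "wrist"; returns the picture (420x560x3 uint8, red, green, blue); there is no depth.
- imaging.get_calibration(name): a dict with "fx", "fy", "cx", "cy" (pixels), "origin" and "rotation" of the camera in the world. Camera axes: x right, y up, looking along -z (the intrinsics and any distortion apply to the point x, -y, -z); pixel columns grow to the right and rows downward; lengths in m; the calibration is good to about 2 mm. A picture is of the moment at which its call begins: read the wrist's pose just before it. get_calibration takes no time and is no camera call; for the wrist camera it gives the pose at the moment of the call.
- r.job_done(): hands the job in; it is judged then, once.
The state is a dict: "clock": time; "joints": joint angles; "qd": joint speeds; "effort": joint torques, N m; "tcp_pos": TCP position; "tcp_rot": TCP orientation; "wrist_force": force on the tool from outside, world axes, zero at the start; "ft_torque": the same for the moment, N m; "opening": finger opening in m; "grasp_force": force on a finger pad.
Only numpy, scipy, OpenCV 4.12 (cv2) and the standard library are available. Lean on these libraries where they do the work, as an engineer would, in place of code of your own. Each camera call takes 0.05 s, during which the arm holds its last target. There are 200 camera calls.

## Task

The two sealed damper bars look the same at both ends, but each has a lead slug hidden in one end: lift each bar to find out which end is heavy. Lay both in the sloping rest, one in each bay (either bar in either bay), each with its heavy end at the low end and touching the stop, lying on both rails between the cheeks. Set them down gently rather than dropping them in, let go, and leave the other things on the bench alone.

Things in the scene. Friction and masses are not known exactly. Their poses are not given: they have to be found in the camera images.
- bar_a: First bar: sealed square aluminium tube, 200 mm long, 32 x 32 mm, with a 40 x 40 mm collar 24 mm long at each end, 0.55 to 0.7 kg. Lead in one end puts its centre of mass 23 to 33 mm from the middle; which end is drawn afresh each time and shows only on lifting (moment, or sag in a light grip), not from these axes. Lies on the bench. Origin at its centre, x along it, z up
- bar_b: Second bar: sealed square aluminium tube, 200 mm long, 32 x 32 mm, with a 40 x 40 mm collar 24 mm long at each end, 0.55 to 0.7 kg. Lead in one end puts its centre of mass 23 to 33 mm from the middle; which end is drawn afresh each time and shows only on lifting (moment, or sag in a light grip), not from these axes. Lies on the bench. Origin at its centre, x along it, z up
- rest: Sloping two-bay rest, fixed: base plate 250 x 190 x 12 mm, two rails, a stop across the low end, a pair of cheeks per bay at each rail (50 mm apart inside, 20 mm above the rail). Bays side by side, 110 mm apart. Origin under the plate's middle; x level, to the high end; y to the left bay. Slope 0.30 rad, low end at -x. Within 70 mm of a bay's middle all is open down to the plate
- bay_left (a point): Centre of a bar seated in the left bay (75 mm above the bench, 55 mm to +y of the rest's middle): collars on both rails, low end touching the stop. x points up the slope along the seated bar, z up square to the slope, y left across the bays
- bay_right (a point): The same for the right bay, 55 mm to -y of the rest's middle, axes alike
- low_rail: Lower cross rail, 16 mm wide, carries the low-end collars. Origin midway between the two bay points, axes as theirs; rail top at x = -88 mm, z = -20 mm in these axes. The stop's face is at x = -100 mm and rises to z = -8 mm (it belongs to the rest)
- high_rail: Upper cross rail, carries the high-end collars. Origin and axes as low_rail's; rail top at x = +88 mm, z = -20 mm
- spanner: Bystander: open-ended spanner, about 200 mm, lying on the bench. Origin at its middle, underneath
- oil_bottle: Bystander: grey plastic oil bottle, 60 mm across, 150 mm tall. Origin under its middle
- flange: Bystander: dark steel stepped flange, 84 mm across, 34 mm tall. Origin under its middle
- brush: Bystander: wooden-handled brush, about 190 mm, lying on the bench. Origin at its middle, underneath

How it is judged:
At the end, for the whole second after the job is handed in: One bar at rest in each bay, its centre within -4 to +5 mm of the seated point along the slope, 9 mm sideways, 5 mm in height and 0.09 rad in direction, heavy end low: the high rail carries only the light end (0.5 to 2.8 N), the whole rest over 3.5 N ((((x of bar_a in the frame of bay_left between -0.004 and 0.005 m and y of bar_a in the frame of bay_left between -0.009 and 0.009 m and z of bar_a in the frame of bay_left between -0.005 and 0.005 m and angle between the x axis of bar_a and the x axis of bay_left, either way round below 0.09 rad and contact force between bar_a and high_rail between 0.5 and 2.8 N and contact force between bar_a and rest above 3.5 N and linear speed of bar_a below 0.01 m/s and angular speed of bar_a below 0.1 rad/s) and (x of bar_b in the frame of bay_right between -0.004 and 0.005 m and y of bar_b in the frame of bay_right between -0.009 and 0.009 m and z of bar_b in the frame of bay_right between -0.005 and 0.005 m and angle between the x axis of bar_b and the x axis of bay_right, either way round below 0.09 rad and contact force between bar_b and high_rail between 0.5 and 2.8 N and contact force between bar_b and rest above 3.5 N and linear speed of bar_b below 0.01 m/s and angular speed of bar_b below 0.1 rad/s)) or ((x of bar_a in the frame of bay_right between -0.004 and 0.005 m and y of bar_a in the frame of bay_right between -0.009 and 0.009 m and z of bar_a in the frame of bay_right between -0.005 and 0.005 m and angle between the x axis of bar_a and the x axis of bay_right, either way round below 0.09 rad and contact force between bar_a and high_rail between 0.5 and 2.8 N and contact force between bar_a and rest above 3.5 N and linear speed of bar_a below 0.01 m/s and angular speed of bar_a below 0.1 rad/s) and (x of bar_b in the frame of bay_left between -0.004 and 0.005 m and y of bar_b in the frame of bay_left between -0.009 and 0.009 m and z of bar_b in the frame of bay_left between -0.005 and 0.005 m and angle between the x axis of bar_b and the x axis of bay_left, either way round below 0.09 rad and contact force between bar_b and high_rail between 0.5 and 2.8 N and contact force between bar_b and rest above 3.5 N and linear speed of bar_b below 0.01 m/s and angular speed of bar_b below 0.1 rad/s)))); the robot touches nothing.
It fails at once if the spanner is pushed more than 25 mm from its place (distance of spanner from where it was at the start of the episode above 0.025 m).
It fails at once if the oil bottle is pushed more than 25 mm from its place (distance of oil_bottle from where it was at the start of the episode above 0.025 m).
It fails at once if the flange is pushed more than 25 mm from its place (distance of flange from where it was at the start of the episode above 0.025 m).
It fails at once if the brush is pushed more than 25 mm from its place (distance of brush from where it was at the start of the episode above 0.025 m).
It fails at once if a bar is dropped (moves faster than 0.45 m/s out of the gripper: a fall of over 10 mm) ((linear speed of bar_a above 0.45 m/s and contact force between bar_a and the fingers below 0.05 N) or (linear speed of bar_b above 0.45 m/s and contact force between bar_b and the fingers below 0.05 N)).
It also fails if it takes over 72 s, if anything falls off the work surface, if the arm or the gripper's body presses on something with over 40 N, if the wrist force passes 120 N, or if a joint passes its speed limit or range.

## Working session

There is one attempt and no reset: what is moved stays moved. The work goes in short steps, Python scripts to look and compute and a tool call to move; the robot and the scene stay as the last step left them, time stands still between calls to the robot, and variables do not carry over. Pictures are saved under pics/ and viewed, at most 11 in all, crops included, and the job is handed in when it is done.

```bash
ls; mkdir -p pics; python3 - <<'E'
from cell import r, imaging, monitor
import cv2
for n in("scene","top"):
    cv2.imwrite(f"pics/{n}0.png",imaging.camera(n)[:,:,::-1]); c=imaging.get_calibration(n); print(n,c)
s=monitor.state();print(s)
E
```

```text
cell.py
pics
scene {'fx': 500.5762685524156, 'fy': 500.5762685524156, 'cx': 277.07018532931676, 'cy': 208.99055581729536, 'origin': array([1.24724599, 0.35306004, 1.36293536]), 'rotation': array([[-3.63195728e-01, -8.04158685e-01,  4.70550393e-01],
       [ 9.31712745e-01, -3.13216507e-01,  1.83866203e-01],
       [-4.73454121e-04,  5.05197218e-01,  8.63003793e-01]])}
top {'fx': 435.0826082903331, 'fy': 435.0826082903331, 'cx': 282.98621336725193, 'cy': 207.23806116912314, 'origin': array([0.42450926, 0.0764518 , 1.18504026]), 'rotation': array([[-0.02281514,  0.99479603, -0.0992992 ],
       [-0.99966354, -0.02392659, -0.01001631],
       [-0.01234008,  0.09903726,  0.99500721]])}
{'clock': 0.1, 'joints': array([-1.33539656e+00,  3.53603700e-01,  1.63405860e+00, -1.53846933e-05,
        1.15523267e+00, -2.38622191e-03]), 'qd': array([-0.00110461, -0.00142769, -0.00251178,  0.0020612 , -0.0001767 ,
        0.00152779]), 'effort': array([-5.22690189e-04, -5.94907379e+01, -3.34927511e+01,  6.98355795e-02,
        1.83872657e-02, -4.77928711e-05]), 'tcp_pos': array([ 0.14711904, -0.60697817,  0.22492377]), 'tcp_rot': array([[ 9.71860403e-01,  2.35557331e-01, -3.17428838e-04],
       [ 2.35557545e-01, -9.71859582e-01,  1.26311810e-03],
       [-1.09595295e-05, -1.30234722e-03, -9.99999152e-01]]), 'wrist_force': array([ 0.95485716, -0.04470436, -0.53339979]), 'ft_torque': array([-0.0424361 , -0.01904946, -0.02395494]), 'grasp_force': 0.0, 'opening': 0.09215041267212586}
```

View pics/top0.png

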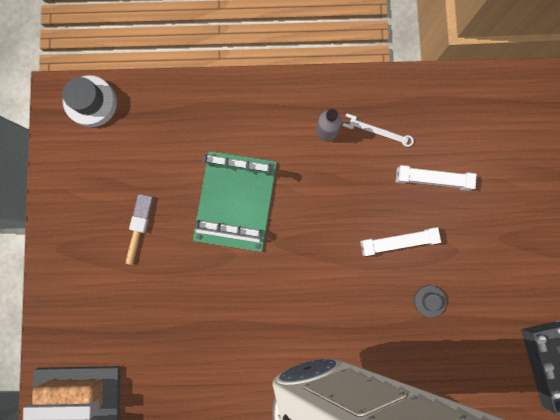

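View pics/scene0.png

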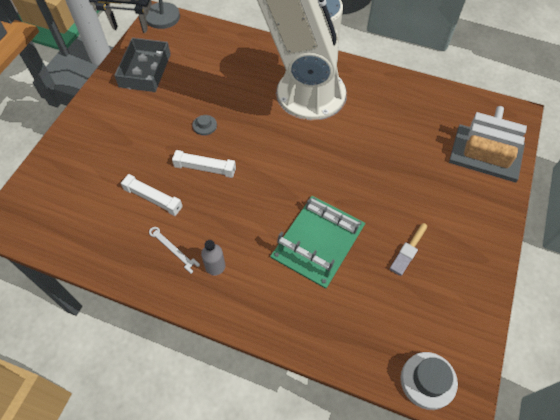

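Top view: bars at (437,178) and (401,242), green rest at (235,200), flange (431,301), bottle (330,125), spanner (380,130), brush (140,230). The scene view agrees. Next I measure, with a zoom of the rest to tell the low end.

```bash
cat > h.py <<'E'
import numpy as np, cv2
from cell import r, imaging, monitor
def ray(c,px):
    d=c["rotation"]@np.array([(px[0]-c["cx"])/c["fx"],-(px[1]-c["cy"])/c["fy"],-1]); return c["origin"],d
def onz(c,px,z):
    o,d=ray(c,px); return o+d*(z-o[2])/d[2]
def proj(c,p):
    q=c["rotation"].T@(np.asarray(p)-c["origin"]); return np.array([c["cx"]-c["fx"]*q[0]/q[2],c["cy"]+c["fy"]*q[1]/q[2]])
def blobs(m,amin):
    cs,_=cv2.findContours(m,cv2.RETR_EXTERNAL,cv2.CHAIN_APPROX_NONE); return [x for x in cs if cv2.contourArea(x)>amin]
def white(im):
    h=cv2.cvtColor(im,cv2.COLOR_RGB2HSV); return cv2.inRange(h,(0,0,150),(180,50,255))
def green(im):
    h=cv2.cvtColor(im,cv2.COLOR_RGB2HSV); m=cv2.inRange(h,(60,80,40),(95,255,255)); return m
E
python3 - <<'E'
from h import *
np.set_printoptions(precision=4,suppress=True)
crops=[]
for n,box,b2 in(("top",(180,140,110,120),(350,150,140,120)),("scene",(260,185,120,110),(110,140,140,90))):
    im=cv2.cvtColor(cv2.imread(f"pics/{n}0.png"),cv2.COLOR_BGR2RGB); c=imaging.get_calibration(n)
    x,y,w,h=box; crops.append(cv2.resize(im[y:y+h,x:x+w],(390,390),interpolation=cv2.INTER_CUBIC))
    for b in blobs(green(im),1500):
        R=cv2.minAreaRect(cv2.convexHull(b)); q=cv2.boxPoints(R); P=np.array([onz(c,p,.012) for p in q]); print(n,"rest",q.tolist(),P[:,:2].tolist(),P.mean(0),[np.linalg.norm(P[i]-P[i-1]) for i in range(4)])
    for b in blobs(white(im),300):
        R=cv2.minAreaRect(b)
        if not(b2[0]<R[0][0]<b2[0]+b2[2] and b2[1]<R[0][1]<b2[1]+b2[3]): continue
        P=np.array([onz(c,p,.04) for p in cv2.boxPoints(R)]); e=[P[1]-P[0],P[2]-P[1]]; e=max(e,key=np.linalg.norm)
        print(n,"bar",R,P.mean(0),np.linalg.norm(P[1]-P[0]),np.linalg.norm(P[2]-P[1]),np.arctan2(e[1],e[0]))
cv2.imwrite("pics/z.png",np.hstack(crops)[:,:,::-1])
E
```

```text
top rest [[193.05491638183594, 239.94053649902344], [207.2523956298828, 150.69923400878906], [275.85693359375, 161.6136016845703], [261.659423828125, 250.8549041748047]] [[0.4588151927531627, 0.33272151250971993], [0.7028627243561054, 0.29300715312906567], [0.6675864502133744, 0.10491663260276571], [0.42531479965977853, 0.148184852502517]] [0.5636 0.2197 0.012 ] [np.float64(0.18755280649466505), np.float64(0.24725781690879886), np.float64(0.1913699543534658), np.float64(0.24610504162909155)]
top bar ((400.23931884765625, 241.37088012695312), (16.105552673339844, 79.49575805664062), 80.09581756591797) [ 0.4417 -0.2167  0.04  ] 0.2085857351992548 0.041865117342162084 -1.4216350312250432
top bar ((435.8857421875, 177.4806365966797), (80.05496215820312, 17.429893493652344), 6.254032611846924) [ 0.6084 -0.3189  0.04  ] 0.04703012203939132 0.21104838315421665 -1.7074852468691697
scene rest [[269.9705810546875, 256.38238525390625], [309.76470947265625, 190.05882263183594], [364.61767578125, 222.9705810546875], [324.82354736328125, 289.29412841796875]] [[0.6698878457812564, 0.10473283926136862], [0.4073453370342225, 0.13718278415875026], [0.4593312500622606, 0.33432006319502394], [0.7089386745644997, 0.2890444836714702]] [0.5614 0.2163 0.012 ] [np.float64(0.18840315680426883), np.float64(0.26454029527281747), np.float64(0.20387653601919073), np.float64(0.2536803982727767)]
scene bar ((151.3000030517578, 193.90000915527344), (64.8459701538086, 16.54690170288086), 26.56505012512207) [ 0.6169 -0.3159  0.04  ] 0.05823977050519582 0.22401163133421212 1.4361141431241693
scene bar ((203.6214599609375, 162.83863830566406), (63.95063781738281, 16.720300674438477), 10.407711029052734) [ 0.4507 -0.2141  0.04  ] 0.06622043409726387 0.21431703926480197 1.7222009118569495
```

View pics/z.png

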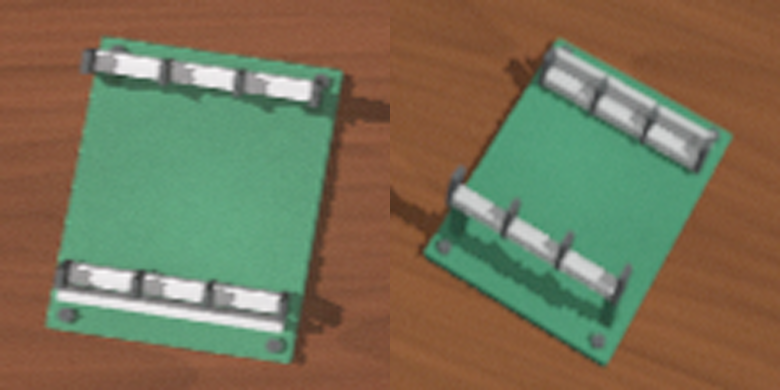

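Top crop: the stop (white strip) lies across the near end, so the low end faces the robot and high is +x (yaw about -0.175). Sizes agree (plate 0.247 x 0.19, bars 0.209). Moving over the near bar.

Units first: shifts go in shares of 0.8 m and turns go in shares of pi rad. So 0.378 m / 0.8 = 0.4725, -0.31 m / 0.8 = -0.3875, -1.48 rad / 3.1416 = -0.4711.

jog_arm(
  offsets=[
    {"finger_gap":0.07, "dx":0.4725, "dy":-0.3875, "dz":-0.0563, "turn":-0.4711},
    {"finger_gap":0.07, "dx":0.4725, "dy":-0.3875, "dz":-0.0563, "turn":-0.4711},
    {"finger_gap":0.07, "dx":0.4725, "dy":-0.3875, "dz":-0.0563, "turn":-0.4711},
    {"finger_gap":0.07, "dx":0.4725, "dy":-0.3875, "dz":-0.0563, "turn":-0.4711},
    {"finger_gap":0.07, "dx":0.4725, "dy":-0.3875, "dz":-0.0563, "turn":-0.4711},
    {"finger_gap":0.07, "dx":0.4725, "dy":-0.3875, "dz":-0.0563, "turn":-0.4711},
    {"finger_gap":0.07, "dx":0.4725, "dy":-0.3875, "dz":-0.0563, "turn":-0.4711},
    {"finger_gap":0.07, "dx":0.4725, "dy":-0.3875, "dz":-0.0563, "turn":-0.4711},
    {"finger_gap":0.07, "dx":0.4725, "dy":-0.3875, "dz":-0.0563, "turn":-0.4711},
    {"finger_gap":0.07, "dx":0.4725, "dy":-0.3875, "dz":-0.0563, "turn":-0.4711},
    {"finger_gap":0.07, "dx":0.4725, "dy":-0.3875, "dz":-0.0563, "turn":-0.4711},
    {"finger_gap":0.07, "dx":0.4725, "dy":-0.3875, "dz":-0.0563, "turn":-0.4711},
  ],
)

```text
clock: 1.1
tcp_pos: [0.4427, -0.2146, 0.2708]
tcp_rot: [[-0.153, 0.988, 0.0], [0.988, 0.153, 0.0], [0.0, 0.0, -1.0]]
wrist_force: [0.1, -0.9, 0.7]
opening: 0.0696
grasp_force: 0.0
```

```bash
python3 - <<'E'
from h import *
s=monitor.state(); print(s["tcp_pos"],s["tcp_rot"],s["joints"])
c=imaging.get_calibration("wrist"); im=imaging.camera("wrist"); print(c)
cv2.imwrite("pics/w1.png",im[:,:,::-1])
for b in blobs(white(im),800): print(cv2.minAreaRect(b))
E
```

```text
[ 0.44272182 -0.21455499  0.27082001] [[-1.53497042e-01  9.88149037e-01  3.73075504e-04]
 [ 9.88149064e-01  1.53496913e-01  3.52285151e-04]
 [ 2.90844294e-04  4.22728939e-04 -9.99999868e-01]] [-4.54662946e-01  9.85708026e-02  1.85783963e+00  5.18441444e-04
  1.18500180e+00 -6.08964225e-01]
{'fx': 355.8031014721665, 'fy': 355.8031014721665, 'cx': 281.50866381068636, 'cy': 206.3097815163129, 'origin': array([ 0.43088635, -0.13438501,  0.43064592]), 'rotation': array([[ 9.88231138e-01, -1.46772117e-01, -4.30948286e-02],
       [ 1.52967528e-01,  9.47477782e-01,  2.80867921e-01],
       [-3.92186608e-04, -2.84154534e-01,  9.58778414e-01]])}
((412.79998779296875, 239.90000915527344), (46.95743179321289, 88.54830932617188), 26.56505012512207)
((523.262451171875, 197.4862060546875), (24.82602310180664, 127.32627868652344), 41.987213134765625)
((279.5, 173.5), (177.0, 39.0), 90.0)
```

View pics/w1.png

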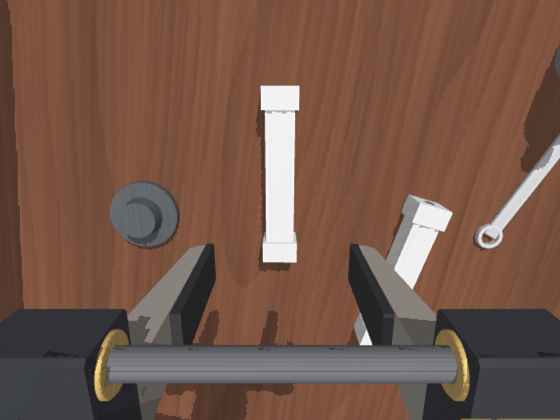

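The near bar is centred at (280,174), rows 86–262, between the fingers and parallel to them. The second bar is lower right, with the flange at left (145,214).

```bash
python3 - <<'E'
from h import *
c=imaging.get_calibration("wrist"); s=monitor.state(); R=s["tcp_rot"]
A=onz(c,(280,86),.04); B=onz(c,(279.5,262),.04); print(A,B,np.linalg.norm(A-B)); m=(A+B)/2
for B2 in (.04,0): print(B2,onz(c,(279.5,262),B2))
d=A-B; print("mid",m,"yaw",np.arctan2(d[1],d[0]),"toolx yaw",np.arctan2(R[1,0],R[0,0]))
print("delta tool",R.T@(m-s["tcp_pos"]), "proj tcp", proj(c,s["tcp_pos"]))
E
```

```text
[ 0.42948241 -0.11675001  0.04      ] [ 0.4608958  -0.31482883  0.04      ] 0.2005542868303712
0.04 [ 0.4608958  -0.31482883  0.04      ]
0 [ 0.46378029 -0.33353691  0.        ]
mid [ 0.44518911 -0.21578942  0.04      ] yaw 1.7280768080311364 toolx yaw 1.7327877251564403
delta tool [-0.00444904 -0.00167856  0.23132553] proj tcp [280.48975553 271.48106047]
```

Scaled: 0.254 m / 0.8 = 0.3175, -0.0044 m / 0.8 = -0.0055.

jog_arm(
  offsets=[
    {"finger_gap":0.07, "dx":-0.0055, "dy":-0.0021, "dz":0.05},
    {"finger_gap":0.07, "dx":-0.0055, "dy":-0.0021, "dz":0.1},
    {"finger_gap":0.07, "dx":-0.0055, "dy":-0.0021, "dz":0.15},
    {"finger_gap":0.07, "dx":-0.0055, "dy":-0.0021, "dz":0.2},
    {"finger_gap":0.07, "dx":-0.0055, "dy":-0.0021, "dz":0.25},
    {"finger_gap":0.07, "dx":-0.0055, "dy":-0.0021, "dz":0.275},
    {"finger_gap":0.07, "dx":-0.0055, "dy":-0.0021, "dz":0.3},
    {"finger_gap":0.07, "dx":-0.0055, "dy":-0.0021, "dz":0.3175},
    {"finger_gap":0.07, "dx":-0.0055, "dy":-0.0021, "dz":0.3175},
  ],
)

```text
clock: 1.9
tcp_pos: [0.4385, -0.2208, 0.0139]
tcp_rot: [[-0.146, 0.989, -0.005], [0.989, 0.146, 0.002], [0.003, -0.004, -1.0]]
wrist_force: [-1.0, 0.7, 0.4]
opening: 0.0699
grasp_force: 0.0
```

jog_arm(
  offsets=[
    {"finger_gap":0.02},
    {"finger_gap":0.02},
    {"finger_gap":0.02},
    {"finger_gap":0.02},
    {"finger_gap":0.02},
    {"finger_gap":0.02},
    {"finger_gap":0.02},
    {"finger_gap":0.02},
    {"finger_gap":0.02},
    {"finger_gap":0.02},
  ],
  squeeze=12,
)

```text
clock: 2.73
tcp_pos: [0.4411, -0.2219, 0.0172]
tcp_rot: [[-0.147, 0.989, 0.001], [0.989, 0.147, -0.001], [-0.001, 0.001, -1.0]]
wrist_force: [-0.3, 0.8, 7.1]
opening: 0.0321
grasp_force: 12.0
```

Scaled: -0.03 m / 0.8 = -0.0375, -0.025 m / 0.8 = -0.0313.

jog_arm(
  offsets=[
    {"finger_gap":0.02, "dz":-0.0063},
    {"finger_gap":0.02, "dz":-0.0125},
    {"finger_gap":0.02, "dz":-0.0188},
    {"finger_gap":0.02, "dz":-0.025},
    {"finger_gap":0.02, "dz":-0.0313},
    {"finger_gap":0.02, "dz":-0.0375},
    {"finger_gap":0.02, "dz":-0.0375},
    {"finger_gap":0.02, "dz":-0.0375},
  ],
)

```text
clock: 3.4
tcp_pos: [0.4407, -0.2218, 0.047]
tcp_rot: [[-0.146, 0.989, 0.001], [0.989, 0.146, -0.0], [-0.0, 0.001, -1.0]]
wrist_force: [0.6, 0.2, -5.9]
opening: 0.032
grasp_force: 12.0
```

```bash
python3 - <<'E'
from h import *
s=monitor.state(); print(s["wrist_force"],s["ft_torque"],s["tcp_rot"].T@s["ft_torque"],s["tcp_pos"])
cv2.imwrite("pics/w2.png",imaging.camera("wrist")[:,:,::-1])
E
```

```text
[ 0.61934115  0.21231354 -5.86479676] [ 0.13444869 -0.09252166 -0.03325311] [-0.11119993  0.11942721  0.03337955] [ 0.44073581 -0.2218089   0.04695789]
```

View pics/w2.png

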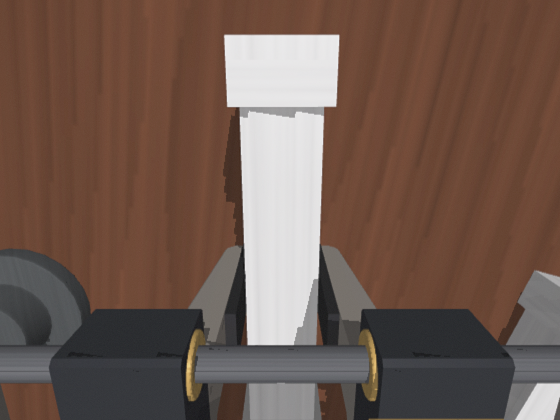

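The bar is between the fingers; its +x-tool collar shows at rows 36–107 (width 113 px top, 107 px lower). I'll work out that end's height.

```bash
cat >> h.py <<'E'
def atw(c,row,c0,c1,w):
    "point on the ray through the middle of a level segment of true width w"
    o,d=ray(c,((c0+c1)/2,row)); return o+d*(w*c["fx"]/(c1-c0))
E
python3 - <<'E'
from h import *
s=monitor.state();c=imaging.get_calibration("wrist");print(c["origin"],s["tcp_pos"])
for row in (38,45,55,63,75,90,104):
    im=cv2.imread("pics/w2.png")[:,:,::-1]; l=np.where(white(np.ascontiguousarray(im))[row,180:400])[0]; print(row,l.min()+180,l.max()+181, s["tcp_rot"].T@(atw(c,row,l.min()+180,l.max()+181,.04)-s["tcp_pos"]))
E
```

```text
[ 0.42928609 -0.14136724  0.20645535] [ 0.44052457 -0.22169716  0.04667752]
38 224 340 [ 0.10183329  0.00074476 -0.02565631]
45 224 339 [ 0.09967954  0.00057081 -0.02518263]
55 225 339 [ 0.09647867  0.0007444  -0.02499977]
63 225 338 [ 0.09390005  0.00056727 -0.02461259]
75 226 338 [ 0.08990564  0.00074374 -0.02462454]
90 226 337 [ 0.08480301  0.00056272 -0.0249445 ]
104 227 337 [ 0.07995604  0.00074216 -0.02516655]
```

Bar held level: friction at 12 N resists the sag, and its centre is 2 mm along tool +x. I'll ease the grip to let it sag.

```bash
cat > m.py <<'E'
from h import *
import sys
np.set_printoptions(precision=4,suppress=True)
s=monitor.state(); c=imaging.get_calibration("wrist"); im=imaging.camera("wrist"); print("F",s["wrist_force"],"T tool",s["tcp_rot"].T@s["ft_torque"],"tcp",s["tcp_pos"],"q6",s["joints"][5],"toolx yaw",np.arctan2(s["tcp_rot"][1,0],s["tcp_rot"][0,0]))
if len(sys.argv)>1: cv2.imwrite("pics/"+sys.argv[1],im[:,:,::-1])
w=white(im)
for row in (5,15,25,35,45,55,65,75,90,104,120,150):
    l=np.where(w[row,180:400])[0]
    if len(l): print(row,l.min()+180,l.max()+181, s["tcp_rot"].T@(atw(c,row,l.min()+180,l.max()+181,.04)-s["tcp_pos"]))
E
```

jog_arm(
  offsets=[
    {"finger_gap":0.02},
    {"finger_gap":0.02},
    {"finger_gap":0.02},
  ],
  squeeze=9,
)

```text
clock: 3.7
tcp_pos: [0.4403, -0.2216, 0.0463]
tcp_rot: [[-0.146, 0.989, -0.0], [0.989, 0.146, 0.0], [0.0, -0.0, -1.0]]
wrist_force: [0.8, 0.6, -6.7]
opening: 0.0319
grasp_force: 9.0
```

```bash
python3 m.py
```

```text
F [ 0.8289  0.555  -6.7099] T tool [-0.0571  0.019   0.0179] tcp [ 0.4403 -0.2216  0.0463] q6 -0.6162971451925735 toolx yaw 1.7177924094459278
45 216 348 [ 0.0973  0.0008 -0.0425]
55 217 347 [ 0.0946  0.0008 -0.0416]
65 217 346 [ 0.0917  0.0006 -0.0416]
75 218 346 [ 0.0888  0.0008 -0.0415]
90 219 344 [ 0.0844  0.0006 -0.0401]
104 220 343 [ 0.0801  0.0006 -0.0394]
120 222 342 [ 0.0749  0.0008 -0.0379]
150 237 327 [ 0.0601  0.0008 -0.0011]
```

jog_arm(
  offsets=[
    {"finger_gap":0.02},
    {"finger_gap":0.02},
    {"finger_gap":0.02},
  ],
  squeeze=7.5,
)

```text
clock: 4.0
tcp_pos: [0.4405, -0.2217, 0.0465]
tcp_rot: [[-0.146, 0.989, -0.0], [0.989, 0.146, 0.0], [0.0, -0.0, -1.0]]
wrist_force: [0.6, -0.4, -5.8]
opening: 0.0321
grasp_force: 7.5
```

```bash
python3 m.py
```

```text
F [ 0.6049 -0.4247 -5.7525] T tool [-0.0158 -0.0162  0.0426] tcp [ 0.4405 -0.2217  0.0465] q6 -0.6162830967643012 toolx yaw 1.7177980146214027
35 227 337 [ 0.104   0.0008 -0.018 ]
45 219 345 [ 0.0981  0.0007 -0.0369]
55 212 352 [ 0.0936  0.0007 -0.05  ]
65 213 351 [ 0.091   0.0007 -0.0493]
75 214 350 [ 0.0883  0.0007 -0.0485]
90 215 349 [ 0.0842  0.0007 -0.0481]
104 217 347 [ 0.0801  0.0007 -0.0459]
120 218 346 [ 0.0753  0.0007 -0.0455]
150 235 329 [ 0.061   0.0008 -0.0078]
```

The tool +x end rises, so the heavy end is at tool -x. Letting it settle, then clamping hard.

jog_arm(
  offsets=[
    {"finger_gap":0.02},
    {"finger_gap":0.02},
    {"finger_gap":0.02},
    {"finger_gap":0.02},
  ],
  squeeze=7,
)

```text
clock: 4.38
tcp_pos: [0.4405, -0.2217, 0.0466]
tcp_rot: [[-0.146, 0.989, 0.0], [0.989, 0.146, 0.0], [0.0, 0.0, -1.0]]
wrist_force: [1.6, -0.6, -6.1]
opening: 0.0319
grasp_force: 7.0
```

```bash
python3 m.py
```

```text
F [ 1.551  -0.6409 -6.1111] T tool [-0.0816  0.0797  0.0419] tcp [ 0.4405 -0.2217  0.0466] q6 -0.616292704507912 toolx yaw 1.717813911393584
35 227 337 [ 0.104   0.0007 -0.018 ]
45 219 345 [ 0.0981  0.0007 -0.0369]
55 212 352 [ 0.0936  0.0007 -0.05  ]
65 213 351 [ 0.091   0.0007 -0.0493]
75 214 350 [ 0.0883  0.0007 -0.0485]
90 215 349 [ 0.0842  0.0007 -0.0481]
104 216 347 [ 0.0801  0.0006 -0.0467]
120 218 346 [ 0.0753  0.0007 -0.0455]
150 235 329 [ 0.061   0.0007 -0.0078]
```

Scaled: -0.25 m / 0.8 = -0.3125, 0.06 m / 0.8 = 0.075, 0.84 rad / 3.1416 = 0.2674.

jog_arm(
  offsets=[
    {"finger_gap":0.02},
    {"finger_gap":0.02},
    {"finger_gap":0.02, "dz":-0.025},
    {"finger_gap":0.02, "dz":-0.0625},
    {"finger_gap":0.02, "dz":-0.1, "turn":0.0318},
    {"finger_gap":0.02, "dx":0.0375, "dy":0.0125, "dz":-0.1375, "turn":0.0637},
    {"finger_gap":0.02, "dx":0.075, "dy":0.025, "dz":-0.175, "turn":0.0955},
    {"finger_gap":0.02, "dx":0.1125, "dy":0.0375, "dz":-0.2125, "turn":0.1273},
    {"finger_gap":0.02, "dx":0.15, "dy":0.05, "dz":-0.25, "turn":0.1592},
    {"finger_gap":0.02, "dx":0.1875, "dy":0.0625, "dz":-0.275, "turn":0.191},
    {"finger_gap":0.02, "dx":0.225, "dy":0.075, "dz":-0.3, "turn":0.2292},
    {"finger_gap":0.02, "dx":0.2625, "dy":0.0875, "dz":-0.3125, "turn":0.2674},
  ],
  squeeze=40,
)

```text
clock: 5.43
tcp_pos: [0.4796, -0.0039, 0.2989]
tcp_rot: [[0.637, 0.771, 0.004], [0.771, -0.637, 0.0], [0.003, 0.003, -1.0]]
wrist_force: [1.2, -0.0, -6.1]
opening: 0.0318
grasp_force: 40.0
```

jog_arm(
  offsets=[
    {"finger_gap":0.02, "dx":0.025, "dy":-0.025, "turn":0.0382},
    {"finger_gap":0.02, "dx":0.05, "dy":-0.025, "turn":0.0764},
    {"finger_gap":0.02, "dx":0.0663, "dy":-0.0313, "turn":0.1146},
    {"finger_gap":0.02, "dx":0.0663, "dy":-0.0313, "turn":0.1528},
    {"finger_gap":0.02, "dx":0.0663, "dy":-0.0313, "turn":0.191},
    {"finger_gap":0.02, "dx":0.0663, "dy":-0.0313, "turn":0.2292},
    {"finger_gap":0.02, "dx":0.0663, "dy":-0.0313, "turn":0.2674},
    {"finger_gap":0.02, "dx":0.0663, "dy":-0.0313, "turn":0.3056},
    {"finger_gap":0.02, "dx":0.0663, "dy":-0.0313, "turn":0.3342},
    {"finger_gap":0.02, "dx":0.0663, "dy":-0.0313, "turn":0.3342},
    {"finger_gap":0.02, "dx":0.0663, "dy":-0.0313, "turn":0.3342},
  ],
)

```text
clock: 6.35
tcp_pos: [0.4927, 0.0512, 0.2958]
tcp_rot: [[0.987, -0.161, -0.0], [-0.161, -0.987, -0.0], [-0.0, 0.0, -1.0]]
wrist_force: [-0.5, -0.4, -4.6]
opening: 0.0316
grasp_force: 40.0
```

```bash
python3 m.py w3.png
```

```text
F [-0.4683 -0.4143 -4.5862] T tool [0.0314 0.1599 0.0297] tcp [0.4927 0.0512 0.2958] q6 1.8328488445803117 toolx yaw -0.1613971489346771
55 211 352 [ 0.0933 -0.0008 -0.0508]
65 213 351 [ 0.0908 -0.0006 -0.0493]
75 214 350 [ 0.0881 -0.0006 -0.0485]
90 215 349 [ 0.0839 -0.0006 -0.0481]
104 216 347 [ 0.0799 -0.0008 -0.0467]
120 218 346 [ 0.0751 -0.0006 -0.0455]
150 235 329 [ 0.0607 -0.0005 -0.0078]
```

View pics/w3.png

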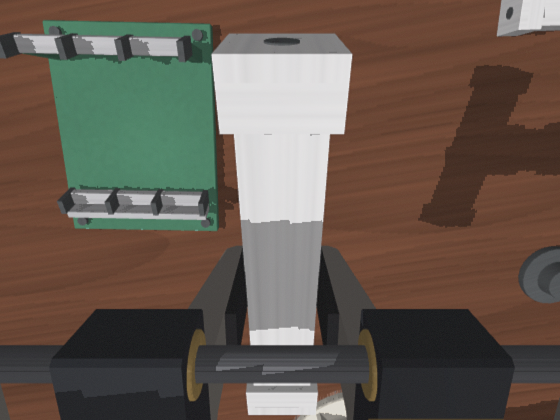

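The whole rest shows at left: plate corners about (44,22), (211,25), (217,231), (78,228); the low rail with stop at row ~208, cheeks at columns 67/112/157/204.

```bash
cat > rest.py <<'E'
from h import *
import sys
np.set_printoptions(precision=4,suppress=True)
c=imaging.get_calibration("wrist"); im=imaging.camera("wrist")
b=max(blobs(green(im),2000),key=cv2.contourArea)
H=cv2.approxPolyDP(cv2.convexHull(b),6,True)[:,0]; print(H.tolist(),[onz(c,p,.012)[:2] for p in H])
E
python3 rest.py
python3 - <<'E'
from h import *
np.set_printoptions(precision=4,suppress=True)
im=np.ascontiguousarray(cv2.imread("pics/w3.png")[:,:,::-1]); c=imaging.get_calibration("wrist")
P=[onz(c,p,.012)[:2] for p in ((44,22),(211.5,25),(217.5,231),(78,229))]
print(P,sum(P)/4,[np.linalg.norm(P[i]-P[i-1]) for i in range(4)],[np.arctan2(*(P[i]-P[i-1])[::-1]) for i in range(4)])
cv2.imwrite("pics/w3z.png",cv2.resize(im[0:245,0:240],None,fx=2.4,fy=2.4,interpolation=cv2.INTER_CUBIC)[:,:,::-1])
E
```

```text
[[43, 21], [210, 25], [216, 229], [75, 227], [34, 54]] [array([0.7006, 0.2901]), array([0.6664, 0.1054]), array([0.4255, 0.1508]), array([0.4583, 0.3343]), array([0.6694, 0.3123])]
[array([0.6996, 0.2893]), array([0.6662, 0.1037]), array([0.4225, 0.1495]), array([0.4551, 0.3314])] [0.5609 0.2185] [np.float64(0.2480623321694184), np.float64(0.18857597326527667), np.float64(0.24793845960173302), np.float64(0.18477547211249223)] [np.float64(-0.17061193631372204), np.float64(-1.7489405287100488), np.float64(2.955655756427578), np.float64(1.3933251786528191)]
```

View pics/w3z.png

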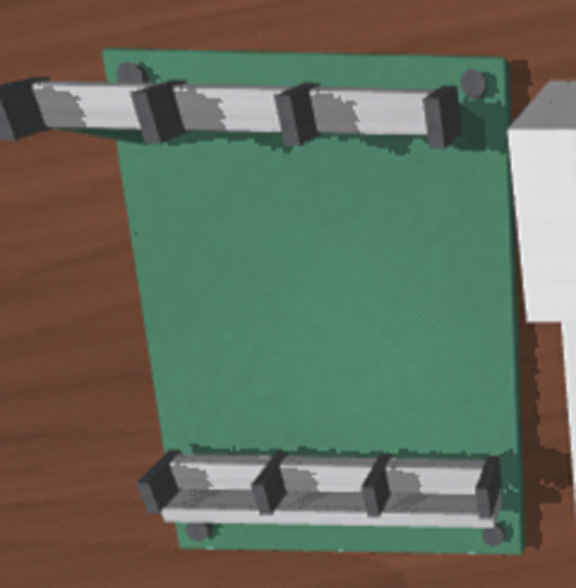

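```bash
python3 - <<'E'
from h import *
np.set_printoptions(precision=4,suppress=True)
c=imaging.get_calibration("wrist")
P=[onz(c,np.array(p)/2.4,.012)[:2] for p in ((104,50),(506,58),(521,552),(181,547))]
print(sum(P)/4,[np.linalg.norm(P[i]-P[i-1]) for i in range(4)],[np.arctan2(*(P[i]-P[i-1])[::-1]) for i in range(4)])
C=np.array([.562,.219]); y=-.173; R=np.array([[np.cos(y),-np.sin(y)],[np.sin(y),np.cos(y)]])
for n,p,z in (("stopL",(163,511),.0378),("stopR",(495,517),.0378),("lowcheek1top",(172,453),.049),("lc4",(492,459),.049),("hirailL",(36,85),.0819),("hirailR",(430,94),.0819)):
    print(n,R.T@(onz(c,np.array(p)/2.4,z)[:2]-C))
s=monitor.state()
for bay in (.055,-.055):
    b=C+R@[0,bay]; print("bay",b)
E
```

```text
[0.5623 0.2195] [np.float64(0.2477603349793554), np.float64(0.18840146884673567), np.float64(0.24737181725108484), np.float64(0.18746797363978424)] [np.float64(-0.181307209951092), np.float64(-1.7507348744347695), np.float64(2.9565079664631053), np.float64(1.3929464638755276)]
stopL [-0.094  0.086]
stopR [-0.0954 -0.0842]
lowcheek1top [-0.0605  0.0698]
lc4 [-0.0618 -0.0867]
hirailL [0.0986 0.0805]
hirailR [ 0.0971 -0.0766]
bay [0.5715 0.2732]
bay [0.5525 0.1648]
```

Scaled: -0.2325 m / 0.8 = -0.2906, -0.0775 m / 0.8 = -0.0969, 0.017 rad / 3.1416 = 0.0054.

jog_arm(
  offsets=[
    {"finger_gap":0.02, "dx":0.0085, "dy":-0.0485, "dz":0.0125, "turn":0.0054},
    {"finger_gap":0.02, "dx":0.0169, "dy":-0.0969, "dz":0.0375, "turn":0.0054},
    {"finger_gap":0.02, "dx":0.0254, "dy":-0.1454, "dz":0.0625, "turn":0.0054},
    {"finger_gap":0.02, "dx":0.0338, "dy":-0.1938, "dz":0.0875, "turn":0.0054},
    {"finger_gap":0.02, "dx":0.0423, "dy":-0.2423, "dz":0.1125, "turn":0.0054},
    {"finger_gap":0.02, "dx":0.0508, "dy":-0.2906, "dz":0.125, "turn":0.0054},
    {"finger_gap":0.02, "dx":0.0508, "dy":-0.2906, "dz":0.1625, "turn":0.0054},
    {"finger_gap":0.02, "dx":0.0508, "dy":-0.2906, "dz":0.1875, "turn":0.0054},
    {"finger_gap":0.02, "dx":0.0508, "dy":-0.2906, "dz":0.1938, "turn":0.0054},
    {"finger_gap":0.02, "dx":0.0508, "dy":-0.2906, "dz":0.1938, "turn":0.0054},
    {"finger_gap":0.02, "dx":0.0508, "dy":-0.2906, "dz":0.1938, "turn":0.0054},
  ],
)

```text
clock: 7.37
tcp_pos: [0.5714, 0.2737, 0.1417]
tcp_rot: [[0.984, -0.18, 0.0], [-0.18, -0.984, 0.0], [0.0, -0.0, -1.0]]
wrist_force: [0.3, 0.1, -5.5]
opening: 0.0315
grasp_force: 40.0
```

```bash
python3 m.py w4.png; python3 rest.py; python3 -c "
from h import *
t=[monitor.state()['tcp_pos'] for _ in range(3)];print(t)"
```

```text
F [ 0.3058  0.1247 -5.4985] T tool [0.0607 0.1224 0.0767] tcp [0.5714 0.2737 0.1417] q6 2.1962638091805395 toolx yaw -0.18100243621680984
55 212 353 [ 0.0933 -0.0005 -0.0508]
65 212 351 [ 0.0907 -0.0008 -0.0501]
75 214 351 [ 0.0881 -0.0005 -0.0493]
90 215 349 [ 0.0839 -0.0006 -0.0481]
104 216 348 [ 0.0799 -0.0006 -0.0476]
120 218 346 [ 0.0751 -0.0006 -0.0455]
150 235 329 [ 0.0608 -0.0006 -0.0079]
[[472, 98], [446, 279], [356, 277], [322, 244], [330, 139], [349, 98]] [array([0.6269, 0.1135]), array([0.4726, 0.1416]), array([0.4893, 0.2215]), array([0.5266, 0.2469]), array([0.6156, 0.227 ]), array([0.6442, 0.2079])]
[array([0.57219272, 0.27394255, 0.14288597]), array([0.57219272, 0.27394255, 0.14288597]), array([0.57219272, 0.27394255, 0.14288597])]
```

View pics/w4.png

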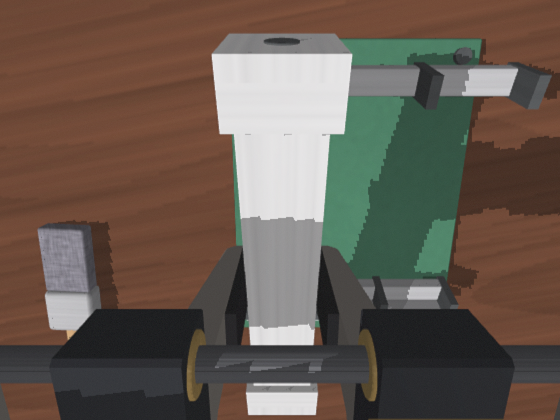

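Scaled: 0.06 m / 0.8 = 0.075, 0.058 m / 0.8 = 0.0725.

```bash
python3 - <<'E'
from h import *
np.set_printoptions(precision=1,suppress=True)
c=imaging.get_calibration("wrist"); y=-.178
for p in ((.125,-.095,.012),(.0841,-.03,.101),(.0841,-.08,.101),(.0841,-.03,.0819),(-.0841,-.03,.049),(-.0841,-.08,.049)):
    print(p,proj(c,(.5615+np.cos(y)*p[0]-np.sin(y)*p[1],.22+np.sin(y)*p[0]+np.cos(y)*p[1],p[2])))
E
```

```text
(0.125, -0.095, 0.012) [482.4  40. ]
(0.0841, -0.03, 0.101) [439.3  95.7]
(0.0841, -0.08, 0.101) [531.8  95.3]
(0.0841, -0.03, 0.0819) [425.7  96.2]
(-0.0841, -0.03, 0.049) [387.3 312.7]
(-0.0841, -0.08, 0.049) [448.7 312.5]
```

jog_arm(
  offsets=[
    {"finger_gap":0.02, "dx":-0.0019, "dz":0.025},
    {"finger_gap":0.02, "dx":-0.0019, "dz":0.0438},
    {"finger_gap":0.02, "dx":-0.0019, "dz":0.0563},
    {"finger_gap":0.02, "dx":-0.0019, "dz":0.0663},
    {"finger_gap":0.02, "dx":-0.0019, "dz":0.0725},
    {"finger_gap":0.02, "dx":-0.0019, "dz":0.075},
    {"finger_gap":0.02, "dx":-0.0019, "dz":0.075},
    {"finger_gap":0.02, "dx":-0.0019, "dz":0.075},
  ],
)

```text
clock: 8.13
tcp_pos: [0.5701, 0.2744, 0.0816]
tcp_rot: [[0.984, -0.18, 0.001], [-0.18, -0.984, 0.0], [0.001, -0.001, -1.0]]
wrist_force: [0.5, -0.3, -5.7]
opening: 0.0317
grasp_force: 40.0
```

```bash
python3 m.py
```

```text
F [ 0.5243 -0.2736 -5.6746] T tool [ 0.0454  0.1774 -0.0407] tcp [0.5701 0.2744 0.0816] q6 2.198575584496744 toolx yaw -0.1814734318580236
55 212 352 [ 0.0933 -0.0006 -0.05  ]
65 213 351 [ 0.0907 -0.0006 -0.0492]
75 214 350 [ 0.0881 -0.0006 -0.0485]
90 215 349 [ 0.0839 -0.0006 -0.0481]
104 217 347 [ 0.0799 -0.0006 -0.0459]
120 218 346 [ 0.075  -0.0006 -0.0455]
150 235 329 [ 0.0607 -0.0005 -0.0078]
```

Plate corner predicted (482,40), seen (482,39), so the pose is right. Lowering the last centimetre, with a lighter grip at the end.

Scaled: 0.005 m / 0.8 = 0.0063, 0.004 m / 0.8 = 0.005.

jog_arm(
  offsets=[
    {"finger_gap":0.02, "dz":0.0025},
    {"finger_gap":0.02, "dz":0.005},
    {"finger_gap":0.02, "dz":0.0063},
    {"finger_gap":0.02, "dz":0.0063},
  ],
  squeeze=15,
)

```text
clock: 8.52
tcp_pos: [0.5694, 0.2742, 0.0757]
tcp_rot: [[0.984, -0.18, -0.0], [-0.18, -0.984, -0.0], [-0.0, 0.0, -1.0]]
wrist_force: [-0.5, -0.4, -5.2]
opening: 0.032
grasp_force: 15.0
```

jog_arm(
  offsets=[
    {"finger_gap":0.02, "dz":0.0013},
    {"finger_gap":0.02, "dz":0.0025},
    {"finger_gap":0.02, "dz":0.0038},
    {"finger_gap":0.02, "dz":0.005},
    {"finger_gap":0.02, "dz":0.005},
    {"finger_gap":0.02, "dz":0.005},
  ],
  squeeze=8,
)

```text
clock: 9.02
tcp_pos: [0.5703, 0.2743, 0.0734]
tcp_rot: [[0.984, -0.18, 0.001], [-0.18, -0.984, 0.0], [0.001, -0.001, -1.0]]
wrist_force: [-2.2, -2.2, 7.4]
opening: 0.0318
grasp_force: 8.0
```

```bash
python3 m.py
```

```text
F [-2.1859 -2.1577  7.4487] T tool [-0.5196 -0.2793 -0.012 ] tcp [0.5703 0.2743 0.0734] q6 2.1985724518127774 toolx yaw -0.18130010479012346
55 211 400 [ 0.0901  0.0043 -0.0785]
65 212 351 [ 0.0907 -0.0008 -0.0501]
75 213 351 [ 0.088  -0.0006 -0.0501]
90 215 349 [ 0.0839 -0.0006 -0.0481]
104 216 348 [ 0.0799 -0.0006 -0.0476]
120 217 346 [ 0.0751 -0.0008 -0.0464]
150 235 329 [ 0.0607 -0.0006 -0.0078]
```

Contact felt (7 N up) and the bar end is at seated height (0.0734+0.050). Releasing.

jog_arm(
  offsets=[
    {"finger_gap":0.02},
    {"finger_gap":0.02},
    {"finger_gap":0.02},
    {"finger_gap":0.02},
  ],
  squeeze=4,
)

```text
clock: 9.4
tcp_pos: [0.5703, 0.2744, 0.0733]
tcp_rot: [[0.984, -0.18, 0.001], [-0.18, -0.984, 0.0], [0.001, -0.001, -1.0]]
wrist_force: [-2.0, -2.5, 6.4]
opening: 0.0319
grasp_force: 4.0
```

jog_arm(
  offsets=[
    {"finger_gap":0.036},
    {"finger_gap":0.04},
    {"finger_gap":0.046},
    {"finger_gap":0.05},
    {"finger_gap":0.05},
  ],
)

```text
clock: 9.82
tcp_pos: [0.5696, 0.2743, 0.0719]
tcp_rot: [[0.984, -0.18, 0.0], [-0.18, -0.984, 0.0], [0.0, -0.0, -1.0]]
wrist_force: [-0.3, 0.0, 0.5]
opening: 0.0499
grasp_force: 0.0
```

```bash
python3 m.py
```

```text
F [-0.3278  0.0059  0.537 ] T tool [-0.0171 -0.0168 -0.0046] tcp [0.5696 0.2743 0.0719] q6 2.1986451899918245 toolx yaw -0.1814719720127241
55 210 353 [ 0.0931 -0.0008 -0.0523]
65 211 352 [ 0.0906 -0.0008 -0.0516]
75 212 351 [ 0.0879 -0.0008 -0.0509]
90 213 349 [ 0.0839 -0.0009 -0.0497]
104 215 348 [ 0.0799 -0.0008 -0.0485]
120 216 346 [ 0.0752 -0.0009 -0.0473]
150 234 329 [ 0.0609 -0.0008 -0.0094]
```

Seated and released. Retreating straight up, then over to the second bar.

Units first: shifts go in shares of 0.8 m and turns go in shares of pi rad. So 0.3 m / 0.8 = 0.375, 0.26 m / 0.8 = 0.325, -0.84 rad / 3.1416 = -0.2674.

jog_arm(
  offsets=[
    {"finger_gap":0.05, "dz":-0.0375},
    {"finger_gap":0.05, "dz":-0.0875},
    {"finger_gap":0.05, "dz":-0.1375},
    {"finger_gap":0.05, "dz":-0.1875},
    {"finger_gap":0.06, "dy":0.025, "dz":-0.2375},
    {"finger_gap":0.07, "dx":0.0125, "dy":0.075, "dz":-0.25, "turn":-0.0382},
    {"finger_gap":0.07, "dx":0.025, "dy":0.125, "dz":-0.25, "turn":-0.0764},
    {"finger_gap":0.07, "dx":0.0375, "dy":0.175, "dz":-0.25, "turn":-0.1146},
    {"finger_gap":0.07, "dx":0.05, "dy":0.225, "dz":-0.25, "turn":-0.1528},
    {"finger_gap":0.07, "dx":0.0625, "dy":0.275, "dz":-0.25, "turn":-0.191},
    {"finger_gap":0.07, "dx":0.075, "dy":0.325, "dz":-0.25, "turn":-0.2292},
    {"finger_gap":0.07, "dx":0.0875, "dy":0.375, "dz":-0.25, "turn":-0.2674},
  ],
)

```text
clock: 10.87
tcp_pos: [0.5833, -0.0218, 0.2721]
tcp_rot: [[0.798, 0.602, 0.0], [0.602, -0.798, 0.0], [0.0, 0.0, -1.0]]
wrist_force: [1.7, 0.5, 1.0]
opening: 0.07
grasp_force: 0.0
```

```bash
python3 - <<'E'
from h import *
s=monitor.state(); print(s["tcp_rot"].T@(np.array([.611,-.319,.27])-s["tcp_pos"]), np.arctan2(s["tcp_rot"][1,0],s["tcp_rot"][0,0])-1.434)
E
```

```text
[-0.15694464  0.25390748  0.0021188 ] -0.7875409407030587
```

Scaled: 0.254 m / 0.8 = 0.3175, 0.224 m / 0.8 = 0.28, -0.788 rad / 3.1416 = -0.2508.

jog_arm(
  offsets=[
    {"finger_gap":0.07, "dx":-0.025, "dy":0.04, "turn":-0.0382},
    {"finger_gap":0.07, "dx":-0.05, "dy":0.08, "turn":-0.0764},
    {"finger_gap":0.07, "dx":-0.075, "dy":0.12, "turn":-0.1146},
    {"finger_gap":0.07, "dx":-0.1, "dy":0.16, "turn":-0.1528},
    {"finger_gap":0.07, "dx":-0.125, "dy":0.2, "turn":-0.191},
    {"finger_gap":0.07, "dx":-0.15, "dy":0.24, "turn":-0.2292},
    {"finger_gap":0.07, "dx":-0.175, "dy":0.28, "turn":-0.2508},
    {"finger_gap":0.07, "dx":-0.1963, "dy":0.3175, "turn":-0.2508},
    {"finger_gap":0.07, "dx":-0.1963, "dy":0.3175, "turn":-0.2508},
    {"finger_gap":0.07, "dx":-0.1963, "dy":0.3175, "turn":-0.2508},
    {"finger_gap":0.07, "dx":-0.1963, "dy":0.3175, "turn":-0.2508},
    {"finger_gap":0.07, "dx":-0.1963, "dy":0.3175, "turn":-0.2508},
  ],
)

```text
clock: 11.87
tcp_pos: [0.6094, -0.3162, 0.2719]
tcp_rot: [[0.141, 0.99, -0.0], [0.99, -0.141, 0.001], [0.0, -0.0, -1.0]]
wrist_force: [-0.2, 0.4, 0.3]
opening: 0.0699
grasp_force: 0.0
```

```bash
python3 - <<'E'
from h import *
np.set_printoptions(precision=4,suppress=True)
s=monitor.state(); c=imaging.get_calibration("wrist"); im=imaging.camera("wrist"); R=s["tcp_rot"]; cv2.imwrite("pics/w5.png",im[:,:,::-1])
for b in blobs(white(im),1500):
    Q=cv2.minAreaRect(b); q=cv2.boxPoints(Q); q=q[np.argsort(q[:,1])]; print(Q)
    t=(q[0]+q[1])/2; u=(q[2]+q[3])/2; A=onz(c,t,.04);B=onz(c,u,.04); d=A-B
    print(A,B,np.linalg.norm(d),"toolx d",R.T@((A+B)/2-s["tcp_pos"]),"yaw",np.arctan2(d[1],d[0]),np.arctan2(R[1,0],R[0,0]),s["tcp_pos"])
E
```

```text
((282.0, 175.0), (176.0, 38.0), 90.0)
[ 0.6234 -0.2222  0.04  ] [ 0.595  -0.4214  0.04  ] 0.20122853311145333 toolx d [-0.0057  0.0007  0.2319] yaw 1.4290833633453568 1.4292057010949013 [ 0.6094 -0.3162  0.2719]
((378.6299133300781, 59.15364074707031), (26.906858444213867, 127.55048370361328), 12.91781234741211)
[ 0.7425 -0.1549  0.04  ] [ 0.7059 -0.2693  0.04  ] 0.12004750218803316 toolx d [0.1192 0.099  0.2319] yaw 1.2610366250953315 1.4292057010949013 [ 0.6094 -0.3162  0.2719]
```

Length 0.201, parallel. Descending and gripping at 12 N.

Scaled: 0.255 m / 0.8 = 0.3188, -0.0057 m / 0.8 = -0.0071.

jog_arm(
  offsets=[
    {"finger_gap":0.07, "dx":-0.0071, "dy":0.0009, "dz":0.05},
    {"finger_gap":0.07, "dx":-0.0071, "dy":0.0009, "dz":0.1},
    {"finger_gap":0.07, "dx":-0.0071, "dy":0.0009, "dz":0.15},
    {"finger_gap":0.07, "dx":-0.0071, "dy":0.0009, "dz":0.2},
    {"finger_gap":0.07, "dx":-0.0071, "dy":0.0009, "dz":0.25},
    {"finger_gap":0.07, "dx":-0.0071, "dy":0.0009, "dz":0.275},
    {"finger_gap":0.07, "dx":-0.0071, "dy":0.0009, "dz":0.3},
    {"finger_gap":0.07, "dx":-0.0071, "dy":0.0009, "dz":0.315},
    {"finger_gap":0.07, "dx":-0.0071, "dy":0.0009, "dz":0.3188},
    {"finger_gap":0.07, "dx":-0.0071, "dy":0.0009, "dz":0.3188},
  ],
)

```text
clock: 12.75
tcp_pos: [0.6094, -0.3224, 0.0168]
tcp_rot: [[0.141, 0.99, -0.001], [0.99, -0.141, 0.0], [0.0, -0.001, -1.0]]
wrist_force: [-0.3, -0.2, 0.1]
opening: 0.0703
grasp_force: 0.0
```

jog_arm(
  offsets=[
    {"finger_gap":0.02},
    {"finger_gap":0.02},
    {"finger_gap":0.02},
    {"finger_gap":0.02},
    {"finger_gap":0.02},
    {"finger_gap":0.02},
    {"finger_gap":0.02},
    {"finger_gap":0.02},
    {"finger_gap":0.02},
    {"finger_gap":0.02},
  ],
  squeeze=12,
)

```text
clock: 13.58
tcp_pos: [0.6096, -0.3234, 0.0174]
tcp_rot: [[0.142, 0.99, 0.0], [0.99, -0.142, -0.0], [-0.0, 0.0, -1.0]]
wrist_force: [-0.7, 0.1, 4.6]
opening: 0.032
grasp_force: 12.0
```

jog_arm(
  offsets=[
    {"finger_gap":0.02, "dz":-0.0063},
    {"finger_gap":0.02, "dz":-0.0125},
    {"finger_gap":0.02, "dz":-0.0188},
    {"finger_gap":0.02, "dz":-0.025},
    {"finger_gap":0.02, "dz":-0.0313},
    {"finger_gap":0.02, "dz":-0.0375},
    {"finger_gap":0.02, "dz":-0.0375},
    {"finger_gap":0.02, "dz":-0.0375},
  ],
)

```text
clock: 14.25
tcp_pos: [0.6096, -0.3233, 0.0474]
tcp_rot: [[0.142, 0.99, 0.001], [0.99, -0.142, -0.0], [-0.0, 0.001, -1.0]]
wrist_force: [0.8, -0.4, -5.8]
opening: 0.032
grasp_force: 12.0
```

```bash
python3 m.py
```

```text
F [ 0.7773 -0.3648 -5.8318] T tool [-0.1376 -0.1696  0.0661] tcp [ 0.6096 -0.3233  0.0474] q6 -0.34757685221013834 toolx yaw 1.4285450049597563
45 225 338 [ 0.1001  0.0004 -0.0228]
55 226 338 [ 0.0969  0.0005 -0.0226]
65 226 337 [ 0.0936  0.0004 -0.0224]
75 227 337 [ 0.0902  0.0005 -0.0222]
90 227 336 [ 0.085   0.0004 -0.0225]
104 228 336 [ 0.0801  0.0005 -0.0227]
120 240 323 [0.0723 0.0003 0.0164]
150 241 322 [0.0579 0.0003 0.0166]
```

jog_arm(
  offsets=[
    {"finger_gap":0.02},
    {"finger_gap":0.02},
    {"finger_gap":0.02},
    {"finger_gap":0.02},
  ],
  squeeze=9,
)

```text
clock: 14.63
tcp_pos: [0.6092, -0.3231, 0.0468]
tcp_rot: [[0.142, 0.99, -0.0], [0.99, -0.142, 0.0], [0.0, -0.0, -1.0]]
wrist_force: [-0.4, 0.3, -5.5]
opening: 0.032
grasp_force: 9.0
```

```bash
python3 m.py
```

```text
F [-0.3883  0.3153 -5.4682] T tool [-0.0705 -0.0835  0.0015] tcp [ 0.6092 -0.3231  0.0468] q6 -0.3475908839688482 toolx yaw 1.428510113844887
55 236 328 [0.1003 0.0006 0.0073]
65 235 328 [0.096  0.0003 0.0042]
75 236 328 [0.092  0.0006 0.0048]
90 235 328 [0.0857 0.0003 0.0012]
104 235 328 [ 0.0799  0.0003 -0.0005]
120 246 318 [0.071  0.0006 0.0434]
150 246 318 [0.055  0.0006 0.0386]
```

This time the tool +x end sinks, so that's the heavy end. Clamp and lift.

jog_arm(
  offsets=[
    {"finger_gap":0.02},
    {"finger_gap":0.02},
    {"finger_gap":0.02},
  ],
  squeeze=40,
)

```text
clock: 14.93
tcp_pos: [0.6094, -0.3232, 0.0469]
tcp_rot: [[0.142, 0.99, -0.0], [0.99, -0.142, -0.0], [-0.0, -0.0, -1.0]]
wrist_force: [-0.1, 0.3, -5.6]
opening: 0.0317
grasp_force: 40.0
```

```bash
python3 - <<'E'
from h import *
np.set_printoptions(precision=4,suppress=True)
s=monitor.state(); c=imaging.get_calibration("wrist"); im=imaging.camera("wrist"); w=white(im)
for row in list(range(46,60,2))+list(range(104,124,2)):
    l=np.where(w[row,180:400])[0]
    if len(l): a=l.min()+180;b=l.max()+181; print(row,a,b, s["tcp_rot"].T@(atw(c,row,a,b,.04)-s["tcp_pos"]))
E
```

```text
52 236 328 [0.1015 0.0006 0.0076]
54 236 328 [0.1007 0.0006 0.0074]
56 236 328 [0.0999 0.0006 0.0071]
58 236 328 [0.099  0.0006 0.0069]
104 235 328 [ 0.0799  0.0003 -0.0006]
106 236 328 [0.079  0.0006 0.0009]
110 252 308 [ 0.0749 -0.0008  0.1034]
112 246 318 [0.0752 0.0006 0.0446]
114 246 318 [0.0742 0.0006 0.0443]
116 246 318 [0.0731 0.0006 0.044 ]
118 246 318 [0.072  0.0006 0.0437]
120 246 318 [0.071  0.0006 0.0433]
122 246 318 [0.0699 0.0006 0.043 ]
```

jog_arm(
  offsets=[
    {"finger_gap":0.02, "dz":-0.025},
    {"finger_gap":0.02, "dz":-0.0625},
    {"finger_gap":0.02, "dz":-0.1125},
    {"finger_gap":0.02, "dz":-0.1625},
    {"finger_gap":0.02, "dz":-0.2125},
    {"finger_gap":0.02, "dz":-0.2625},
    {"finger_gap":0.02, "dz":-0.275},
    {"finger_gap":0.02, "dz":-0.275},
    {"finger_gap":0.02, "dz":-0.275},
  ],
)

```text
clock: 15.73
tcp_pos: [0.6089, -0.323, 0.2659]
tcp_rot: [[0.142, 0.99, -0.001], [0.99, -0.142, 0.0], [0.0, -0.001, -1.0]]
wrist_force: [-0.3, -0.6, -6.2]
opening: 0.0319
grasp_force: 40.0
```

```bash
python3 - <<'E'
from h import *
s=monitor.state(); print(s["tcp_rot"].T@(np.array([.555,.166,.27])-s["tcp_pos"]), s["wrist_force"])
E
```

```text
[ 0.4763904  -0.12267171 -0.0039741 ] [-0.2549774  -0.62484588 -6.18136893]
```

Scaled: 0.44 m / 0.8 = 0.55, 0.22 m / 0.8 = 0.275, -0.22 rad / 3.1416 = -0.07.

jog_arm(
  offsets=[
    {"finger_gap":0.02, "dx":0.0375, "dy":-0.01, "turn":-0.0318},
    {"finger_gap":0.02, "dx":0.085, "dy":-0.0213, "turn":-0.07},
    {"finger_gap":0.02, "dx":0.1325, "dy":-0.0338, "turn":-0.1082},
    {"finger_gap":0.02, "dx":0.18, "dy":-0.0463, "turn":-0.1464},
    {"finger_gap":0.02, "dx":0.2275, "dy":-0.0588, "turn":-0.1846},
    {"finger_gap":0.02, "dx":0.275, "dy":-0.07, "turn":-0.2228},
    {"finger_gap":0.02, "dx":0.3225, "dy":-0.0825, "turn":-0.261},
    {"finger_gap":0.02, "dx":0.37, "dy":-0.095, "turn":-0.2992},
    {"finger_gap":0.02, "dx":0.4175, "dy":-0.1075, "turn":-0.3374},
    {"finger_gap":0.02, "dx":0.465, "dy":-0.12, "turn":-0.3756},
    {"finger_gap":0.02, "dx":0.5125, "dy":-0.1325, "turn":-0.4138},
    {"finger_gap":0.02, "dx":0.55, "dy":-0.1413, "turn":-0.452},
  ],
)

```text
clock: 16.73
tcp_pos: [0.5573, 0.1307, 0.2634]
tcp_rot: [[-0.959, 0.283, -0.005], [0.283, 0.959, -0.0], [0.005, -0.002, -1.0]]
wrist_force: [1.3, -0.0, -6.1]
opening: 0.0314
grasp_force: 40.0
```

jog_arm(
  offsets=[
    {"finger_gap":0.02, "dz":0.0375, "turn":-0.0366},
    {"finger_gap":0.02, "dz":0.075, "turn":-0.0366},
    {"finger_gap":0.02, "dz":0.1125, "turn":-0.0366},
    {"finger_gap":0.02, "dz":0.1375, "turn":-0.0366},
    {"finger_gap":0.02, "dz":0.15, "turn":-0.0366},
    {"finger_gap":0.02, "dz":0.15, "turn":-0.0366},
    {"finger_gap":0.02, "dz":0.15, "turn":-0.0366},
  ],
)

```text
clock: 17.32
tcp_pos: [0.5591, 0.1282, 0.1458]
tcp_rot: [[-0.984, 0.177, -0.003], [0.177, 0.984, -0.001], [0.003, -0.001, -1.0]]
wrist_force: [1.1, 1.0, -5.4]
opening: 0.0316
grasp_force: 40.0
```

```bash
python3 - <<'E'
from h import *
np.set_printoptions(precision=4,suppress=True)
s=monitor.state(); R=s["tcp_rot"]; print(R.T@(np.array([.5538,.1657,.072])-s["tcp_pos"]), s["wrist_force"],"yaw",np.arctan2(R[1,0],R[0,0])-2.9636, s["joints"])
E
```

```text
[0.0117 0.0361 0.0737] [ 1.0707  0.9712 -5.4388] yaw -0.00022294926122468084 [ 0.2227  0.3644  1.8151  0.      0.9648 -1.1699]
```

Scaled: 0.0361 m / 0.8 = 0.0451, 0.0117 m / 0.8 = 0.0146.

jog_arm(
  offsets=[
    {"finger_gap":0.02, "dx":0.0075, "dy":0.0225},
    {"finger_gap":0.02, "dx":0.0146, "dy":0.0451},
    {"finger_gap":0.02, "dx":0.0146, "dy":0.0451},
    {"finger_gap":0.02, "dx":0.0146, "dy":0.0451},
    {"finger_gap":0.02, "dx":0.0146, "dy":0.0451},
    {"finger_gap":0.02, "dx":0.0146, "dy":0.0451},
  ],
)

```text
clock: 17.82
tcp_pos: [0.5551, 0.1655, 0.1476]
tcp_rot: [[-0.984, 0.177, 0.001], [0.177, 0.984, 0.0], [-0.001, 0.0, -1.0]]
wrist_force: [-0.9, -0.8, -5.6]
opening: 0.0317
grasp_force: 40.0
```

```bash
python3 - <<'E'
from h import *
np.set_printoptions(precision=4,suppress=True)
s=monitor.state(); R=s["tcp_rot"]; print(R.T@(np.array([.5538,.1657,.072])-s["tcp_pos"]),s["tcp_pos"],"yaw",np.arctan2(R[1,0],R[0,0])-2.9636)
c=imaging.get_calibration("wrist"); im=imaging.camera("wrist"); y=-.178
for n,p in (("cornNR",(-.125,-.095,.012)),("cornNL",(-.125,.095,.012)),("stopR",(-.0932,-.085,.0378)),("stopL",(-.0932,.085,.0378)),("cheekR out",(-.0841,-.08,.049)),("in",(-.0841,-.03,.049))):
    q=proj(c,(.5615+np.cos(y)*p[0]-np.sin(y)*p[1],.22+np.sin(y)*p[0]+np.cos(y)*p[1],p[2])); print(n,q)
    if n.startswith("corn"): cv2.circle(im,tuple(int(v) for v in q),3,(255,0,0),1)
cv2.imwrite("pics/w6.png",im[:,:,::-1])
E
```

```text
[ 0.0014 -0.      0.0756] [0.5551 0.1655 0.1476] yaw -0.0003431481905602496
cornNR [227.3736  34.3584]
cornNL [478.3614  34.1174]
stopR [238.076   76.7554]
stopL [476.5336  76.5404]
cheekR out [243.8854  89.7057]
in [316.3319  89.6417]
```

View pics/w6.png

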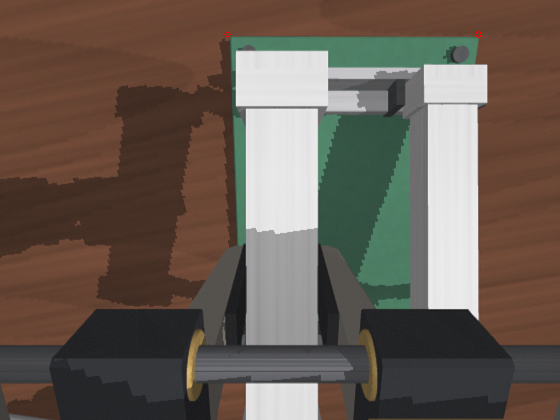

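The bar hangs over the right bay, its heavy collar at rows 51–107; the left bar lies in its bay, its low collar's end edge at row 66, columns 424–487. The stop strip (rows 68–78) lies about where predicted. Checking numbers against the left bar.

```bash
python3 - <<'E'
from h import *
np.set_printoptions(precision=4,suppress=True)
c=imaging.get_calibration("wrist"); y=-.178; C=np.array([.5615,.22]); R=np.array([[np.cos(y),-np.sin(y)],[np.sin(y),np.cos(y)]])
print("bar1 end (expect -.1014,.055)",R.T@(onz(c,(455.5,66),.0646)[:2]-C))
print("stop face (expect -.0932)",R.T@(onz(c,(372,78.5),.0378)[:2]-C))
print("corners",[R.T@(onz(c,p,.012)[:2]-C) for p in ((230.5,37.5),(479,38))])
s=monitor.state(); im=np.ascontiguousarray(cv2.imread("pics/w6.png")[:,:,::-1])
for a,w in ((51,.04),):
    l=np.where(white(im)[54,180:380])[0]; a0,b0=l.min()+180,l.max()+181; P=atw(c,52,a0,b0,.04); print(a0,b0,"held bar end",R.T@(P[:2]-C),P[2],s["tcp_rot"].T@(P-s["tcp_pos"]))
E
```

```text
bar1 end (expect -.1014,.055) [-0.098   0.0567]
stop face (expect -.0932) [-0.092   0.0105]
corners [array([-0.1229, -0.0928]), array([-0.1224,  0.0958])]
236 328 held bar end [-0.0972 -0.0538] 0.13978423611788665 [0.1005 0.001  0.0076]
```

Scaled: 0.065 m / 0.8 = 0.0813, 0.0015 m / 0.8 = 0.0019.

jog_arm(
  offsets=[
    {"finger_gap":0.02, "dx":0.0019, "dz":0.025},
    {"finger_gap":0.02, "dx":0.0019, "dz":0.0438},
    {"finger_gap":0.02, "dx":0.0019, "dz":0.06},
    {"finger_gap":0.02, "dx":0.0019, "dz":0.0713},
    {"finger_gap":0.02, "dx":0.0019, "dz":0.0788},
    {"finger_gap":0.02, "dx":0.0019, "dz":0.0813},
    {"finger_gap":0.02, "dx":0.0019, "dz":0.0813},
    {"finger_gap":0.02, "dx":0.0019, "dz":0.0813},
  ],
)

```text
clock: 18.53
tcp_pos: [0.5537, 0.1663, 0.0825]
tcp_rot: [[-0.984, 0.177, 0.001], [0.177, 0.984, 0.0], [-0.001, 0.0, -1.0]]
wrist_force: [-0.1, -0.5, -5.4]
opening: 0.032
grasp_force: 40.0
```

jog_arm(
  offsets=[
    {"finger_gap":0.02, "dz":0.0025},
    {"finger_gap":0.02, "dz":0.005},
    {"finger_gap":0.02, "dz":0.0075},
    {"finger_gap":0.02, "dz":0.0075},
  ],
  squeeze=15,
)

```text
clock: 18.87
tcp_pos: [0.5532, 0.1662, 0.0758]
tcp_rot: [[-0.984, 0.177, -0.0], [0.177, 0.984, -0.0], [0.0, -0.0, -1.0]]
wrist_force: [-0.6, 0.3, -5.6]
opening: 0.0319
grasp_force: 15.0
```

Scaled: 0.004 m / 0.8 = 0.005, 0.003 m / 0.8 = 0.0038.

jog_arm(
  offsets=[
    {"finger_gap":0.02, "dz":0.0013},
    {"finger_gap":0.02, "dz":0.0025},
    {"finger_gap":0.02, "dz":0.0038},
    {"finger_gap":0.02, "dz":0.005},
    {"finger_gap":0.02, "dz":0.005},
    {"finger_gap":0.02, "dz":0.005},
  ],
  squeeze=8,
)

```text
clock: 19.37
tcp_pos: [0.5542, 0.1662, 0.0734]
tcp_rot: [[-0.984, 0.177, 0.002], [0.177, 0.984, 0.0], [-0.002, 0.0, -1.0]]
wrist_force: [-1.4, -0.8, 7.5]
opening: 0.0319
grasp_force: 8.0
```

```bash
python3 m.py
```

```text
F [-1.3739 -0.8233  7.4765] T tool [0.5372 0.2028 0.0012] tcp [0.5542 0.1662 0.0734] q6 -1.1034505053150947 toolx yaw 2.963683922065462
55 235 328 [0.0991 0.0007 0.0054]
65 235 400 [ 0.0885  0.0095 -0.0673]
75 236 328 [0.0909 0.0009 0.0048]
90 236 386 [ 0.0829  0.0086 -0.06  ]
104 236 387 [ 0.0793  0.0087 -0.0617]
120 246 318 [0.07   0.001  0.0434]
150 246 318 [0.054  0.001  0.0387]
```

Contact. A light drag downslope brings the end against the stop.

Scaled: 0.003 m / 0.8 = 0.0038, 0.001 m / 0.8 = 0.0013.

jog_arm(
  offsets=[
    {"finger_gap":0.02, "dx":0.0013},
    {"finger_gap":0.02, "dx":0.0025, "dz":0.0006},
    {"finger_gap":0.02, "dx":0.0038, "dz":0.0013},
    {"finger_gap":0.02, "dx":0.0038, "dz":0.0013},
    {"finger_gap":0.02, "dx":0.0038, "dz":0.0013},
  ],
  squeeze=8,
)

```text
clock: 19.83
tcp_pos: [0.553, 0.167, 0.0729]
tcp_rot: [[-0.984, 0.177, 0.005], [0.177, 0.984, 0.001], [-0.005, 0.002, -1.0]]
wrist_force: [3.3, -3.4, 8.7]
opening: 0.032
grasp_force: 8.0
```

jog_arm(
  offsets=[
    {"finger_gap":0.02},
    {"finger_gap":0.02},
  ],
  squeeze=4,
)

```text
clock: 20.0
tcp_pos: [0.5526, 0.167, 0.0725]
tcp_rot: [[-0.984, 0.177, 0.005], [0.177, 0.984, 0.001], [-0.004, 0.002, -1.0]]
wrist_force: [3.3, -2.1, 5.6]
opening: 0.0322
grasp_force: 4.0
```

jog_arm(
  offsets=[
    {"finger_gap":0.036},
    {"finger_gap":0.04},
    {"finger_gap":0.046},
    {"finger_gap":0.05},
    {"finger_gap":0.05},
  ],
)

```text
clock: 20.42
tcp_pos: [0.5501, 0.1668, 0.0708]
tcp_rot: [[-0.984, 0.177, -0.0], [0.177, 0.984, -0.0], [0.0, -0.0, -1.0]]
wrist_force: [-0.6, 0.2, -0.2]
opening: 0.0499
grasp_force: 0.0
```

```bash
python3 m.py
```

```text
F [-0.6418  0.1804 -0.1961] T tool [-0.0992 -0.1617  0.0116] tcp [0.5501 0.1668 0.0708] q6 -1.1010533254373451 toolx yaw 2.9635055551819236
65 222 400 [ 0.0878  0.0074 -0.0741]
75 237 400 [ 0.0862  0.0098 -0.0669]
90 237 330 [0.0846 0.0016 0.0011]
104 237 385 [ 0.0793  0.0087 -0.0597]
120 247 396 [ 0.0752  0.0115 -0.0616]
150 247 320 [0.0544 0.0018 0.0359]
```

Scaled: -0.18 m / 0.8 = -0.225, 0.055 m / 0.8 = 0.0688.

jog_arm(
  offsets=[
    {"finger_gap":0.05, "dz":-0.0375},
    {"finger_gap":0.05, "dz":-0.0875},
    {"finger_gap":0.05, "dz":-0.1375},
    {"finger_gap":0.05, "dz":-0.1875},
    {"finger_gap":0.05, "dy":0.0375, "dz":-0.2125},
    {"finger_gap":0.05, "dy":0.0688, "dz":-0.225},
    {"finger_gap":0.05, "dy":0.0688, "dz":-0.225},
    {"finger_gap":0.05, "dy":0.0688, "dz":-0.225},
    {"finger_gap":0.05, "dy":0.0688, "dz":-0.225},
  ],
)

```text
clock: 21.22
tcp_pos: [0.5593, 0.2204, 0.25]
tcp_rot: [[-0.984, 0.177, -0.002], [0.177, 0.984, -0.001], [0.001, -0.001, -1.0]]
wrist_force: [-0.5, -0.7, -0.0]
opening: 0.0501
grasp_force: 0.0
```

```bash
python3 - <<'E'
from h import *
imaging.get_calibration("wrist"); cv2.imwrite("pics/w7.png",imaging.camera("wrist")[:,:,::-1])
E
```

```text
(no output)
```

View pics/w7.png

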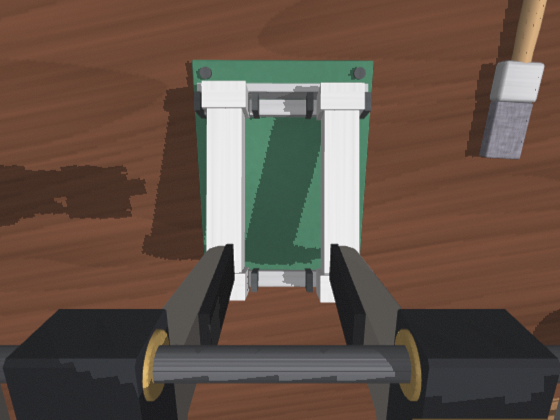

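Both bars lie between their cheeks; low-end edges are at row ~81 (right bay) and ~84 (left bay). I'll quantify each against the stop.

```bash
python3 - <<'E'
from h import *
np.set_printoptions(precision=4,suppress=True)
c=imaging.get_calibration("wrist"); y=-.178; C=np.array([.5615,.22]); R=np.array([[np.cos(y),-np.sin(y)],[np.sin(y),np.cos(y)]])
g=cv2.cvtColor(cv2.imread("pics/w7.png"),cv2.COLOR_BGR2GRAY).astype(float)
for n,a,b in (("R",210,240),("L",328,360)):
    p=g[70:100,a:b].mean(1); d=np.diff(p); i=d[:20].argmax(); row=70+i+1; print(n,p.round()[5:20],row,"end",R.T@(onz(c,((a+b)/2,row),.0646)[:2]-C))
p=g[75:110,260:305].mean(1); print("stop",p.round())
for row in (84,85,86,92,94,96): print(row,R.T@(onz(c,(283,row),.0378)[:2]-C))
E
```

```text
R [112. 113. 113. 113. 115. 148. 220. 233. 232. 232. 232. 232. 232. 232.
 232.] 81 end [-0.1003 -0.0518]
L [102. 104. 104. 104. 107. 112. 115. 160. 232. 231. 230. 230. 230. 230.
 230.] 83 end [-0.0985  0.0573]
stop [113. 113. 113. 113. 113. 113. 113. 121. 161. 206. 206. 197. 191. 190.
 189. 184. 154.  98.  92.  95.  93.  91.  89.  88. 112. 171. 174. 172.
 170. 170. 172. 175. 176. 176. 176.]
84 [-0.0989  0.0014]
85 [-0.098   0.0014]
86 [-0.097   0.0014]
92 [-0.0914  0.0014]
94 [-0.0895  0.0014]
96 [-0.0876  0.0014]
```

The right bar touches the stop and the left one is about 1.8 mm short. It's in tolerance, but I'll drag it home with a light grip.

Scaled: 0.12 m / 0.8 = 0.15, 0.055 m / 0.8 = 0.0688.

```bash
python3 - <<'E'
from h import *
s=monitor.state(); print(s["tcp_rot"].T@(np.array([.5712,.2745,.0732])-s["tcp_pos"]),s["tcp_pos"])
E
```

```text
[-0.00248646  0.05601164  0.17642337] [0.55920803 0.22001742 0.24971213]
```

jog_arm(
  offsets=[
    {"finger_gap":0.06, "dy":0.0338},
    {"finger_gap":0.06, "dy":0.0688, "dz":0.025},
    {"finger_gap":0.06, "dy":0.0688, "dz":0.0625},
    {"finger_gap":0.06, "dy":0.0688, "dz":0.1},
    {"finger_gap":0.06, "dy":0.0688, "dz":0.125},
    {"finger_gap":0.06, "dy":0.0688, "dz":0.15},
    {"finger_gap":0.06, "dy":0.0688, "dz":0.15},
    {"finger_gap":0.06, "dy":0.0688, "dz":0.15},
  ],
)

```text
clock: 21.93
tcp_pos: [0.5687, 0.2737, 0.1295]
tcp_rot: [[-0.984, 0.178, -0.003], [0.178, 0.984, -0.002], [0.003, -0.002, -1.0]]
wrist_force: [0.3, 0.6, 0.2]
opening: 0.0598
grasp_force: 0.0
```

```bash
python3 - <<'E'
from h import *
s=monitor.state(); print(s["tcp_rot"].T@(np.array([.5712,.2745,.0732])-s["tcp_pos"]),s["tcp_pos"])
E
```

```text
[-0.00247294  0.0013196   0.05626868] [0.56872628 0.27373957 0.12947898]
```

Scaled: 0.055 m / 0.8 = 0.0688, 0.05 m / 0.8 = 0.0625.

jog_arm(
  offsets=[
    {"finger_gap":0.06, "dy":0.0013, "dz":0.025},
    {"finger_gap":0.06, "dy":0.0013, "dz":0.05},
    {"finger_gap":0.06, "dy":0.0013, "dz":0.0625},
    {"finger_gap":0.06, "dy":0.0013, "dz":0.0688},
    {"finger_gap":0.06, "dy":0.0013, "dz":0.0688},
    {"finger_gap":0.02, "dy":0.0013, "dz":0.0688},
    {"finger_gap":0.02, "dy":0.0013, "dz":0.0688},
    {"finger_gap":0.02, "dy":0.0013, "dz":0.0688},
    {"finger_gap":0.02, "dy":0.0013, "dz":0.0688},
    {"finger_gap":0.02, "dy":0.0013, "dz":0.0688},
    {"finger_gap":0.02, "dy":0.0013, "dz":0.0688},
    {"finger_gap":0.02, "dy":0.0013, "dz":0.0688},
  ],
  squeeze=8,
)

```text
clock: 22.93
tcp_pos: [0.5701, 0.2757, 0.0766]
tcp_rot: [[-0.984, 0.177, 0.0], [0.177, 0.984, -0.0], [-0.0, -0.0, -1.0]]
wrist_force: [-1.5, -4.2, 6.5]
opening: 0.0317
grasp_force: 8.0
```

jog_arm(
  offsets=[
    {"finger_gap":0.02, "dx":0.0013},
    {"finger_gap":0.02, "dx":0.0025, "dz":0.0006},
    {"finger_gap":0.02, "dx":0.0038, "dz":0.0013},
    {"finger_gap":0.02, "dx":0.005, "dz":0.0013},
    {"finger_gap":0.02, "dx":0.005, "dz":0.0013},
    {"finger_gap":0.02, "dx":0.005, "dz":0.0013},
  ],
  squeeze=8,
)

```text
clock: 23.43
tcp_pos: [0.5689, 0.2768, 0.0763]
tcp_rot: [[-0.984, 0.176, 0.006], [0.176, 0.984, 0.001], [-0.006, 0.002, -1.0]]
wrist_force: [7.9, -5.0, 3.6]
opening: 0.0322
grasp_force: 8.0
```

Pushing against the stop (about 8 N). Release, retreat and verify.

jog_arm(
  offsets=[
    {"finger_gap":0.02},
    {"finger_gap":0.02},
    {"finger_gap":0.036},
    {"finger_gap":0.04},
    {"finger_gap":0.046},
    {"finger_gap":0.05},
    {"finger_gap":0.05},
  ],
  squeeze=4,
)

```text
clock: 24.02
tcp_pos: [0.5657, 0.2768, 0.0747]
tcp_rot: [[-0.984, 0.177, -0.001], [0.177, 0.984, -0.0], [0.001, -0.0, -1.0]]
wrist_force: [-0.1, -0.3, 0.1]
opening: 0.0498
grasp_force: 0.0
```

jog_arm(
  offsets=[
    {"finger_gap":0.05, "dz":-0.0375},
    {"finger_gap":0.05, "dz":-0.0875},
    {"finger_gap":0.05, "dz":-0.1375},
    {"finger_gap":0.05, "dz":-0.1875},
    {"finger_gap":0.05, "dy":-0.0375, "dz":-0.2125},
    {"finger_gap":0.05, "dy":-0.0688, "dz":-0.225},
    {"finger_gap":0.05, "dy":-0.0688, "dz":-0.225},
    {"finger_gap":0.05, "dy":-0.0688, "dz":-0.225},
    {"finger_gap":0.05, "dy":-0.0688, "dz":-0.225},
  ],
)

```text
clock: 24.77
tcp_pos: [0.5561, 0.2229, 0.2545]
tcp_rot: [[-0.984, 0.178, -0.001], [0.178, 0.984, 0.0], [0.001, 0.0, -1.0]]
wrist_force: [-0.1, 0.5, 0.1]
opening: 0.05
grasp_force: 0.0
```

```bash
python3 - <<'E'
from h import *
np.set_printoptions(precision=4,suppress=True)
c=imaging.get_calibration("wrist"); y=-.178; C=np.array([.5615,.22]); R=np.array([[np.cos(y),-np.sin(y)],[np.sin(y),np.cos(y)]])
im=imaging.camera("wrist"); cv2.imwrite("pics/w8.png",im[:,:,::-1]); g=cv2.cvtColor(im,cv2.COLOR_RGB2GRAY).astype(float)
for n,a,b in (("R",212,238),("L",330,356)):
    p=g[70:100,a:b].mean(1); d=np.diff(p); i=d[:25].argmax(); row=70+i+1; print(n,p.round()[5:20],row,"end",R.T@(onz(c,((a+b)/2,row),.0646)[:2]-C))
E
```

```text
R [115. 115. 115. 114. 114. 114. 114. 114. 114. 136. 200. 234. 234. 233.
 233.] 85 end [-0.1004 -0.05  ]
L [103. 103. 102. 100. 100. 103. 103. 105. 112. 124. 177. 232. 232. 231.
 230.] 86 end [-0.0994  0.0599]
```

View pics/w8.png

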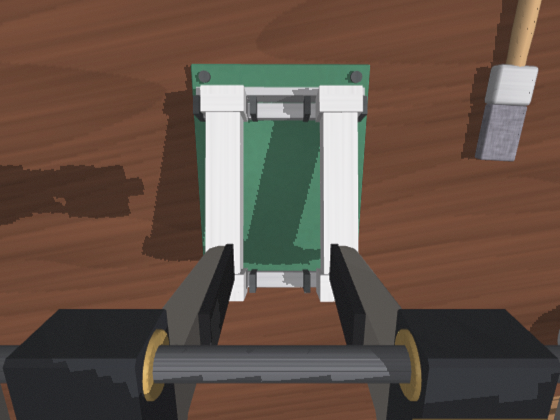

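Both low-end edges are now level at row ~85 and against the stop, both bars lie between the cheeks, and the arm is clear. Handing in.

```bash
python3 -c "
from cell import r, imaging, monitor
print(r.job_done())"
```

```text
the job is handed in; nothing more can be done
None
```

Both bars lie in the rest, one in each bay, with the heavy end low and against the stop as far as the camera shows. I handed the job in at about 25 s; no verdict was returned.

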